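# Hang a breadboard on a slanted display peg

### The job

In the second-hand shop, pick up the wooden breadboard and slide the hole in its grip down along the slanted peg of the display stand, until it is fully home and flush against the black rubber stop disc, wherever on the peg that disc happens to be set. While you hold it there, press it home with a steady firm push of roughly 10 newtons for a moment (never as much as 25, and without forcing or jamming it on the peg), then let go so that it hangs there at rest, its wide end downward. Leave the mug, the bowl and the pepper mill where they are.

Things in the scene. Friction and masses are not known exactly. Their poses are not given: they have to be found in the camera images.
- board: Flat wooden paddle breadboard, 15 mm thick, 0.24 kg. Grip 40 mm wide with a 14 mm round through-hole; blade 105 mm wide. Origin on the hole axis at the underside, z = hole axis (up at the start), x = along the board to the grip's end, at first roughly away from the robot. Grip x -50 to +25 mm, blade x -170 to -50 mm. May be gripped across the 40 mm at the hole: the peg then rises between the fingers.
- board_hole (a point): Centre of the board's hole at mid thickness (7.5 mm above the underside).
- board_foot (a point): Middle of the end edge of the wide blade, at mid thickness, 170 mm from the hole axis; it is the lower end when the board hangs. Released on the peg, the board sags by up to some 12 degrees in its loose hole, resting on the disc's rim: that is as it should be.
- stand: Fixed display stand: 140 x 140 x 18 mm dark wooden slab, vertical steel post 20 mm thick with a 28 mm ball 140 mm up, from which the slanted peg rises. Origin under the slab's centre; -x = the side to which the peg leans (roughly to the robot).
- peg: The stand's steel peg, 12 mm thick, round tip, rising 55 degrees above level (35 from vertical) to the stand's -x. Origin at its root in the ball's centre; +z = along the peg to its tip, 90 mm from the root; y level; x = square to both, pointing away from the robot and up.
- ferrule: 20 mm thick sleeve on the peg's first 20 mm, with the adjustable rubber-faced stop disc (26 mm across, 10 mm thick) riding above it. Origin at the peg's root, z along the peg. Only the sleeve's pose is measured, the disc's is not: its upper face, where the board seats, lies 30 to 60 mm from the root, different each time. The disc stays put under 25 N; its rubber gives 1.1 mm per 10 N.
- mug: White mug, 90 mm tall, 80 mm across. Bystander, origin under its centre.
- bowl: Terracotta bowl, 60 mm tall, 140 mm across. Bystander, origin under its centre.
- mill: Turned dark wooden pepper mill, 158 mm tall, 60 mm across. Bystander, origin under its centre.
Mind the look-alikes: they are no part of the job. Several things look just like the board: the one meant starts nearest to the robot's base.

How it is judged:
By the outcome, as a careful person would: the job done as asked, in the order asked, and still so for the second after the job is handed in, with the robot touching nothing.
It also fails if it takes over 56 s, if anything falls off the work surface, if the arm or the gripper's body presses on something with over 40 N, if the wrist force passes 120 N, or if a joint passes its speed limit or range.

### The arm

A 6-joint arm with a two-finger parallel gripper is mounted at the origin on the work surface. World frame = base frame: x ahead of the robot, y to its left, z up, the work surface at z = 0. Lengths are in mm, angles in degrees, forces in N, time in s.
With the tool pointing down it reaches from about 400 to 925 mm from the base axis. Payload 3.4 kg.
Tool frame: the origin (TCP) lies between the finger pads; the fingertips stand 14 mm ahead of it and the grasp point (between the pads) lies 5 mm behind it (manip.nose_length is the distance from the TCP to the fingertips, in mm); z points along the fingers, x is the direction in which the jaws open and shut, and the axes are right-handed (so a half turn about z gives the same grasp; the last joint's range is limited). The gripper opens to 85 mm and grips with 20 to 120 N. Pads are 22 mm wide; open, the fingers measure 114 mm over their backs; the gripper's body (76 mm by 85 mm) begins 54 mm behind the grasp point. The pads swing forward as they close: fully open they stand 13 mm farther back than shut.
Start: joints at [60.991, 17.578, 86.31, -0, 76.112, -4.211], TCP at [241.186, 521.977, 245.305] pointing down, gripper open.
Joint ranges: [-179.03, 179.03], [-60, 130.46], [8.19, 133.38], [-81.62, 261.62], [5.75, 156.47], [-153.77, 153.77]. Speed limits (degrees/s): [147.25, 147.25, 180, 180, 180, 180].

### API

Orientations are given as a 3x3 rotation matrix whose columns are the frame's x, y, z axes.
In Python, from plant import manip gives the robot as it stands.
- The arm moves only by the tool arm_command, never from a script. Its arguments are lists of equal length, an entry for each row: "linear": the shift along the tool's x, y, z as a fraction of full scale, a list of three; "turn": the turn, a rotation vector about the tool's x, y, z as a fraction of full scale, a list of three; "hand": the opening, from 0 (shut) to 1 (fully open). A call has 1 to 10 rows; each row is the pose to reach, as a shift and turn from the pose measured when the call began, along the tool's axes at that moment, turning the shorter way round; what a row does not reach only later rows make up. Full scale, the value 1, is 80 mm for a shift and pi rad for a turn. A row lasts 1/8 s, in which the tool goes at most 62.5 mm and 10.7 degrees, less where a joint would pass 70% of its speed; a pose out of reach is approached as far as the arm can. A call with a number of a shift or a turn outside -1 to 1 is refused whole. A call with a gripper value outside its range is refused whole. The fingers move at their own pace and stop on an object; the grip force is fixed at half the most. Time passes only in rows, so rows that repeat a pose let the fingers close. It gives the time, the measured TCP pose, the force and the opening at its end, in the units of the state.
- manip.sense(): the state, without advancing time (a new reading comes with each control period).
- manip.capture(name): name is "side" or "top"; returns the picture (384x512x3 uint8, red, green, blue); there is no depth.
- manip.camera_info(name): a dict with "intrinsics" (3x3 intrinsics, pixels), "R" (3x3) and "t" (3): a world point X has camera coordinates R X + t. Camera axes: x right, y down, z forward; pixel columns grow to the right and rows downward; lengths in mm; the calibration is good to about 2 mm. A picture is of the moment at which its call begins. camera_info takes no time and is no camera call.
- manip.close_job(): hands the job in, once; it reports no verdict.
The state is a dict: "t": time; "q": joint angles; "qvel": joint speeds; "joint_torque": joint torques, N m; "ee_pos": TCP position; "eef_rot": TCP orientation; "contact_force": force on the tool from outside, world axes, zero at the start; "wrist_torque": the same for the moment, N m; "gripper_width": finger opening in mm.
Only numpy, scipy, OpenCV 4.12 (cv2) and the standard library are available. Lean on these libraries where they do the work, as an engineer would, in place of code of your own. Each camera call takes 0.05 s, during which the arm holds its last target. There are 200 camera calls.

## Working session

There is one attempt and no reset: what is moved stays moved. The work goes in short steps, Python scripts to look and compute and a tool call to move; the robot and the scene stay as the last step left them, time stands still between calls to the robot, and variables do not carry over. Pictures are saved under pics/ and viewed, about 8 in all and at most 12, crops included, and the job is handed in when it is done.

Besides the shell and the picture viewer there is one more tool, called after "Request:" in YAML: its name, and indented under it one key for each argument. arm_command: Moves the arm, as the interface text tells. Shift numbers are shares of 80 mm and turn numbers shares of pi rad, none past 1 either way. Its arguments: {"type":"object","properties":{"linear":{"type":"array"},"turn":{"type":"array"},"hand":{"type":"array"}},"required":["linear","turn","hand"]}

```bash
ls; mkdir -p pics; python3 - <<'E'
from plant import manip
import cv2,numpy as np
for n in("top","side"):
    im=manip.capture(n); cv2.imwrite(f"pics/{n}0.png",im[...,::-1]); c=manip.camera_info(n)
    print(n,np.round(c["intrinsics"],1).tolist(),np.round(c["R"],4).tolist(),np.round(c["t"],1).tolist(), np.round(-np.array(c["R"]).T@c["t"]))
print(manip.sense())
E
```

```text
pics
top [[404.1, 0.0, 249.8], [0.0, 404.1, 188.7], [0.0, 0.0, 1.0]] [[-0.0134, -0.9998, -0.0125], [-0.9949, 0.0145, -0.0994], [0.0996, 0.0111, -0.995]] [-0.6, 603.5, 1227.3] [ 478.  -23. 1281.]
side [[451.6, 0.0, 253.6], [0.0, 451.6, 195.7], [0.0, 0.0, 1.0]] [[0.7401, -0.6725, -0.0023], [-0.4294, -0.47, -0.7712], [0.5175, 0.5717, -0.6366]] [-429.7, 348.9, 1360.3] [-236. -903. 1134.]
{'t': 0.1, 'q': array([ 6.09888865e+01,  1.76174646e+01,  8.63758384e+01, -2.66727861e-04,
        7.61117529e+01, -4.21117185e+00]), 'qvel': array([ 0.00127431, -0.15692781, -0.10211249,  0.10270747, -0.12744912,
        0.10136979]), 'joint_torque': array([ 1.32687077e-03, -4.58533752e+01, -2.52608335e+01,  6.48897768e-06,
        5.48705793e-03,  1.72773173e-05]), 'ee_pos': array([240.91510184, 521.43430408, 244.48195904]), 'eef_rot': array([[ 4.19449331e-01,  9.07778318e-01, -8.85291723e-04],
       [ 9.07776907e-01, -4.19450245e-01, -1.60569652e-03],
       [-1.82895231e-03, -1.30139052e-04, -9.99998319e-01]]), 'contact_force': array([-0.00234605, -0.71456035, -0.20785471]), 'wrist_torque': array([-0.08129466, -0.01722651, -0.0013573 ]), 'gripper_width': 85.4895609282437}
```

View pics/top0.png

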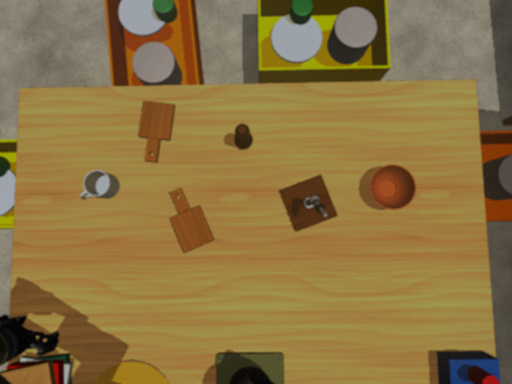

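View pics/side0.png

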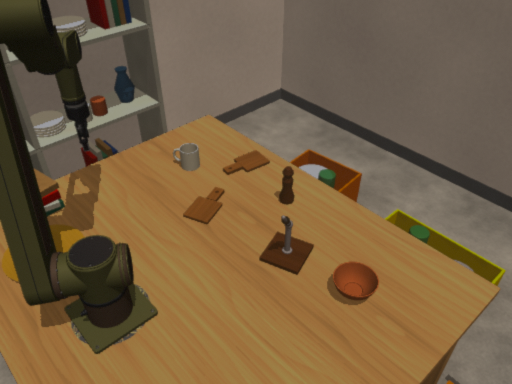

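```bash
python3 - <<'E'
import cv2,numpy as np
t=cv2.imread("pics/top0.png");s=cv2.imread("pics/side0.png")
def c(im,x,y,w,h,k=5): return cv2.resize(im[y:y+h,x:x+w],None,fx=k,fy=k,interpolation=cv2.INTER_CUBIC)
a=np.hstack([c(t,270,168,76,60),c(s,250,208,76,60)]);b=np.hstack([c(t,155,188,76,60,5),c(s,172,175,76,60)])
cv2.imwrite("pics/crop0.png",np.vstack([a,b]))
E
```

```text
(no output)
```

View pics/crop0.png

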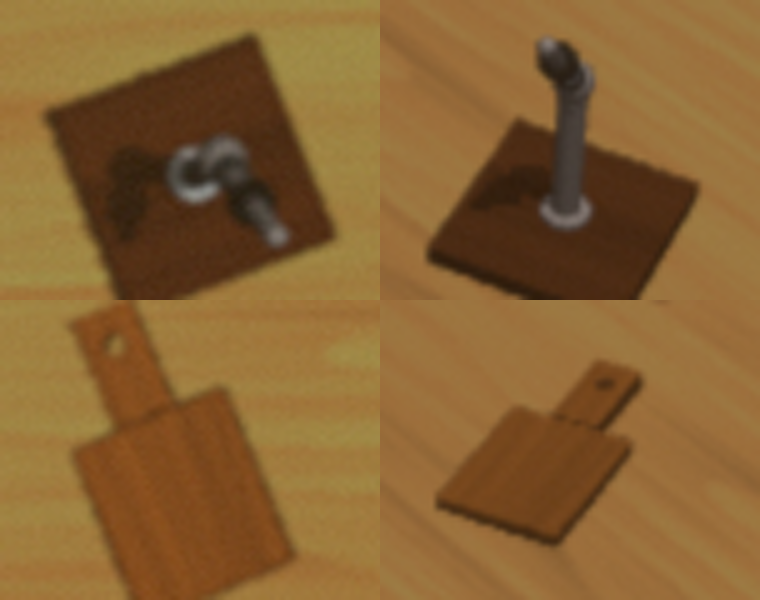

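```bash
cat > h.py <<'E'
import cv2,numpy as np
from plant import manip
C={n:manip.camera_info(n) for n in("top","side")}
def ray(n,u,v):
    c=C[n];R=np.array(c["R"]);d=R.T@np.linalg.inv(c["intrinsics"])@[u,v,1.];return -R.T@c["t"],d/np.linalg.norm(d)
def plane(n,p,z):
    o,d=ray(n,*p);return o+d*(z-o[2])/d[2]
def tri(a,b):
    o1,d1=ray("top",*a);o2,d2=ray("side",*b)
    s=np.linalg.lstsq(np.c_[d1,-d2],o2-o1,rcond=None)[0];p,q=o1+s[0]*d1,o2+s[1]*d2
    return (p+q)/2,np.linalg.norm(p-q)
def proj(n,X):
    c=C[n];y=np.array(c["R"])@X+c["t"];y=np.array(c["intrinsics"])@y;return y[:2]/y[2]
E
python3 - <<'E'
from h import *
np.set_printoptions(precision=1,suppress=True)
for n,a,b in(("hole",(177.8,196.8),(217,191.8)),("ball",(314.8,200),(289,224)),("tip",(325.6,215.6),(283,217))):print(n,tri(a,b))
print("hole@15",plane("top",(177.8,196.8),11),plane("side",(217,191.8),11))
t=cv2.imread("pics/top0.png");hsv=cv2.cvtColor(t,cv2.COLOR_BGR2HSV)
for p in((190,225),(180,205),(300,215),(250,250),(150,120)):print(p,hsv[p[1],p[0]])
for nm,m,(x,y,w,h),z in(("slab",hsv[...,2]<100,(270,168,76,70),18),("board",hsv[...,0]<15,(155,180,76,80),15)):
    r=np.zeros(m.shape,np.uint8);r[y:y+h,x:x+w]=m[y:y+h,x:x+w]
    cs=max(cv2.findContours(cv2.morphologyEx(r,cv2.MORPH_CLOSE,np.ones((3,3))),0,1)[0],key=cv2.contourArea)
    pts=np.array([plane("top",p[0],z)[:2] for p in cs],np.float32)
    R=cv2.minAreaRect(pts);print(nm,R,cv2.boxPoints(R).tolist())
E
```

```text
hole (array([583. , 217.9,  14.7]), np.float64(1.2554734281851938))
ball (array([ 557.8, -193.5,  141.8]), np.float64(0.9786391831836595))
tip (array([ 511. , -209.9,  211.9]), np.float64(0.051207595402554554))
hole@15 [582.8 219.   11. ] [586.2 221.2  11. ]
(190, 225) [ 13 197 127]
(180, 205) [ 14 196 135]
(300, 215) [ 13 182  80]
(250, 250) [ 19 153 160]
(150, 120) [ 14 193 120]
slab ((557.961181640625, -188.58575439453125), (136.38430786132812, 139.85340881347656), 20.07987403869629) [[469.9061584472656, -146.32196044921875], [517.9219970703125, -277.67437744140625], [646.0162353515625, -230.84954833984375], [598.0003662109375, -99.49713134765625]]
board ((516.9950561523438, 189.71328735351562), (189.9979248046875, 100.91490173339844), 21.671764373779297) [[410.0777587890625, 201.5220947265625], [447.344482421875, 107.7403793334961], [623.912353515625, 177.90447998046875], [586.6456298828125, 271.6861877441406]]
```

```bash
cat >> h.py <<'E'
from scipy.spatial.transform import Rotation as Ro
np.set_printoptions(precision=3,suppress=True)
yaw=np.radians(20);P=np.array([-np.cos(yaw)*np.cos(np.radians(55)),-np.sin(yaw)*np.cos(np.radians(55)),np.sin(np.radians(55))])
def toolR(zb,xb): # tool z=-zb, tool y=-xb (grip end), x=-yb
    zb=zb/np.linalg.norm(zb);xb=xb-zb*(xb@zb);xb/=np.linalg.norm(xb);return np.c_[-np.cross(zb,xb),-xb,-zb]
def show():
    s=manip.sense();print("t",round(s["t"],2),"pos",s["ee_pos"],"F",s["contact_force"],"w",s["gripper_width"],"q",s["q"]);return s
def rel(pos,R):
    s=show();A=s["eef_rot"];l=A.T@(np.array(pos)-s["ee_pos"])/80;w=Ro.from_matrix(A.T@R).as_rotvec()
    print("lin",l,"turn",w/np.pi,"deg",np.degrees(np.linalg.norm(w)))
ab=np.radians(21.7);Rg=toolR(np.array([0,0,1.]),np.array([np.cos(ab),np.sin(ab),0]))
Rf=toolR(P,np.array([np.cos(yaw),np.sin(yaw),0]));BALL=np.array([558.,-191,140])
E
python3 -c "
from h import *
print(manip.nose_length);rel([583.5,218.5,120],Rg)"
```

```text
14.0
t 0.1 pos [240.915 521.434 244.482] F [-0.002 -0.715 -0.208] w 85.4895609282437 q [60.989 17.617 86.376 -0.    76.112 -4.211]
lin [-1.638  5.476  1.558] turn [0.001 0.    0.742] deg 133.50014326361057
```

Request:
arm_command:
  linear:
    - [-0.3,1,0]
    - [-0.3,1,0]
    - [-0.3,1,0]
  turn:
    - [0,0,0.17]
    - [0,0,0.17]
    - [0,0,0.17]
  hand: [1,1,1]

```text
t: 0.48
ee_pos: [304.5, 464.5, 244.0]
eef_rot: [[0.828, 0.561, -0.001], [0.561, -0.828, -0.003], [-0.003, 0.002, -1.0]]
contact_force: [-0.7, 0.7, 0.1]
gripper_width: 85.3
```

Request:
arm_command:
  linear:
    - [0.25,1,0]
    - [0.25,1,0]
    - [0.25,1,0]
  turn:
    - [0,0,0.17]
    - [0,0,0.17]
    - [0,0,0.17]
  hand: [1,1,1]

```text
t: 0.85
ee_pos: [367.1, 408.0, 243.6]
eef_rot: [[0.999, 0.053, -0.002], [0.053, -0.999, -0.004], [-0.002, 0.004, -1.0]]
contact_force: [0.6, -0.5, -0.4]
gripper_width: 85.5
```

Request:
arm_command:
  linear:
    - [0.98,1,0]
    - [0.98,1,0]
    - [0.98,1,0]
  turn:
    - [0,0,0.17]
    - [0,0,0.17]
    - [0,0,0.17]
  hand: [1,1,1]

```text
t: 1.23
ee_pos: [452.2, 329.7, 243.2]
eef_rot: [[0.882, -0.471, -0.001], [-0.471, -0.882, -0.006], [0.001, 0.006, -1.0]]
contact_force: [-0.8, 1.5, 0.3]
gripper_width: 85.5
```

Request:
arm_command:
  linear:
    - [1,0.27,0]
    - [1,0.27,0]
    - [1,0.27,0]
  turn:
    - [0,0,0.17]
    - [0,0,0.17]
    - [0,0,0.17]
  hand: [1,1,1]

```text
t: 1.6
ee_pos: [514.0, 271.2, 242.7]
eef_rot: [[0.512, -0.859, -0.002], [-0.859, -0.512, -0.006], [0.005, 0.005, -1.0]]
contact_force: [0.3, -0.1, 0.9]
gripper_width: 85.3
```

```bash
python3 -c "
from h import *
rel([583.5,218.5,120],Rg)"
```

```text
t 1.6 pos [513.968 271.226 242.724] F [ 0.303 -0.104  0.919] w 85.2547292566466 q [23.837 18.311 85.585 -0.301 76.354 83.113]
lin [ 1.004 -0.417  1.537] turn [ 0.001 -0.002  0.051] deg 9.104090686794132
```

Request:
arm_command:
  linear:
    - [1,-0.41,0.9]
    - [1,-0.41,0.9]
    - [1,-0.41,0.9]
    - [1,-0.41,0.9]
  turn:
    - [0.001,-0.002,0.051]
    - [0.001,-0.002,0.051]
    - [0.001,-0.002,0.051]
    - [0.001,-0.002,0.051]
  hand: [1,1,1,1]

```text
t: 2.1
ee_pos: [582.5, 218.9, 170.5]
eef_rot: [[0.368, -0.93, -0.003], [-0.93, -0.368, 0.001], [-0.002, 0.003, -1.0]]
contact_force: [-0.1, -0.9, -0.3]
gripper_width: 85.7
```

Request:
arm_command:
  linear:
    - [0,0,1]
    - [0,0,1]
    - [0,0,1]
  turn:
    - [0,0,0]
    - [0,0,0]
    - [0,0,0]
  hand: [1,1,1]

```text
t: 2.48
ee_pos: [580.6, 219.7, 90.1]
eef_rot: [[0.369, -0.929, -0.006], [-0.929, -0.369, 0.0], [-0.002, 0.005, -1.0]]
contact_force: [0.3, 0.2, 0.0]
gripper_width: 85.6
```

```bash
python3 - <<'E'
from h import *
t=manip.capture("top")[...,::-1];s=manip.capture("side")[...,::-1]
rel([583.5,218.5,17],Rg)
def c(im,x,y,w,h,k=5): return cv2.resize(im[y:y+h,x:x+w],None,fx=k,fy=k,interpolation=cv2.INTER_CUBIC)
cv2.imwrite("pics/g1.png",np.hstack([c(t,140,168,76,80),c(s,180,150,76,80)]))
E
```

```text
t 2.58 pos [582.834 219.995  92.232] F [0.615 0.142 0.624] w 85.48608928333468 q [16.736 29.481 91.025  0.119 59.521 85.029]
lin [ 0.022 -0.001  0.94 ] turn [ 0.     0.001 -0.   ] deg 0.11864312266161572
```

View pics/g1.png

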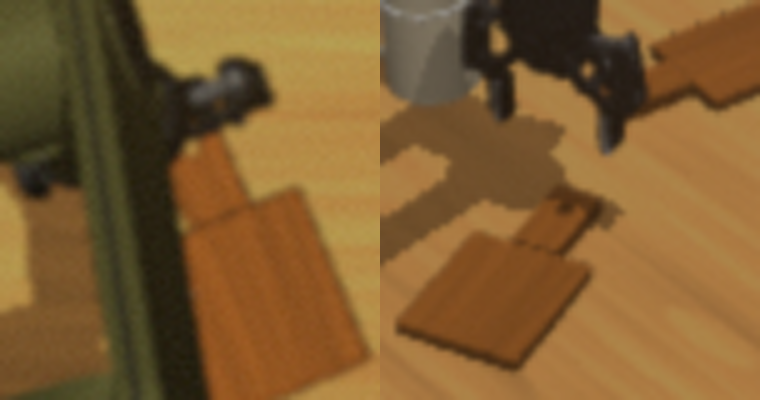

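Request:
arm_command:
  linear:
    - [0.02,0,0.5]
    - [0.02,0,0.85]
    - [0.02,0,0.94]
    - [0.02,0,0.94]
  turn:
    - [0,0,0]
    - [0,0,0]
    - [0,0,0]
    - [0,0,0]
  hand: [1,1,1,1]

```text
t: 3.08
ee_pos: [584.2, 219.1, 18.2]
eef_rot: [[0.369, -0.929, 0.001], [-0.929, -0.369, 0.002], [-0.002, -0.002, -1.0]]
contact_force: [-0.5, 1.2, 0.8]
gripper_width: 85.5
```

Request:
arm_command:
  linear:
    - [0,0,0]
    - [0,0,0]
    - [0,0,0]
    - [0,0,0]
    - [0,0,0]
    - [0,0,0]
  turn:
    - [0,0,0]
    - [0,0,0]
    - [0,0,0]
    - [0,0,0]
    - [0,0,0]
    - [0,0,0]
  hand: [0.3,0.1,0,0,0,0]

```text
t: 3.82
ee_pos: [585.1, 219.4, 19.6]
eef_rot: [[0.369, -0.929, 0.003], [-0.929, -0.369, 0.003], [-0.001, -0.004, -1.0]]
contact_force: [-0.5, 0.2, 5.4]
gripper_width: 38.2
```

```bash
python3 -c "
from h import *
rel([583.5,218.5,17],Rg)"
```

```text
t 3.83 pos [585.112 219.371  19.584] F [-0.468  0.248  5.418] w 38.17318580742706 q [16.621 34.637 94.431  0.133 50.717 84.868]
lin [0.003 0.023 0.032] turn [-0.001  0.    -0.   ] deg 0.24026621942897627
```

Request:
arm_command:
  linear:
    - [0,0,-0.4]
    - [0,0,-0.8]
    - [0,0,-1]
    - [0,0,-1]
  turn:
    - [0,0,0]
    - [0,0,0]
    - [0,0,0]
    - [0,0,0]
  hand: [0,0,0,0]

```text
t: 4.32
ee_pos: [585.6, 219.4, 100.6]
eef_rot: [[0.369, -0.929, 0.006], [-0.929, -0.369, 0.004], [-0.001, -0.007, -1.0]]
contact_force: [0.3, 0.4, -2.5]
gripper_width: 38.3
```

Request:
arm_command:
  linear:
    - [0,0,-0.6]
    - [0,0,-1]
    - [0,0,-1]
  turn:
    - [0,0,0]
    - [0,0,0]
    - [0,0,0]
  hand: [0,0,0]

```text
t: 4.7
ee_pos: [586.5, 219.5, 181.9]
eef_rot: [[0.369, -0.929, 0.009], [-0.929, -0.369, 0.005], [-0.001, -0.011, -1.0]]
contact_force: [0.5, -0.3, -2.0]
gripper_width: 38.0
```

Request:
arm_command:
  linear:
    - [0.6,0.4,-0.6]
    - [1,0.65,-1]
    - [1,0.65,-1]
  turn:
    - [0,0,0]
    - [0,0,0]
    - [0,0,0]
  hand: [0,0,0]

```text
t: 5.08
ee_pos: [567.3, 122.8, 262.2]
eef_rot: [[0.366, -0.931, 0.012], [-0.931, -0.366, 0.004], [0.001, -0.012, -1.0]]
contact_force: [0.3, 0.8, -2.0]
gripper_width: 38.0
```

Request:
arm_command:
  linear:
    - [0.6,0.4,0]
    - [1,0.65,0]
    - [1,0.65,0]
  turn:
    - [0,0,0]
    - [0,0,0]
    - [0,0,0]
  hand: [0,0,0]

```text
t: 5.45
ee_pos: [546.4, 27.9, 258.4]
eef_rot: [[0.363, -0.932, 0.006], [-0.932, -0.363, 0.004], [-0.001, -0.007, -1.0]]
contact_force: [-0.3, 0.7, -2.3]
gripper_width: 38.0
```

Request:
arm_command:
  linear:
    - [0.6,0.4,0]
    - [1,0.65,0]
    - [1,0.65,0]
  turn:
    - [0,0,0]
    - [0,0,0]
    - [0,0,0]
  hand: [0,0,0]

```text
t: 5.82
ee_pos: [526.2, -66.2, 255.6]
eef_rot: [[0.361, -0.933, 0.002], [-0.933, -0.361, 0.005], [-0.004, -0.004, -1.0]]
contact_force: [-0.4, 1.2, -2.1]
gripper_width: 37.9
```

```bash
python3 -c "
from h import *
rel(BALL+(125+20)*P,Rf)"
```

```text
t 5.83 pos [526.152 -66.247 255.617] F [-0.418  1.168 -2.086] w 37.87507302277658 q [-11.942  13.495  90.701   0.308  75.722  56.843]
lin [ 1.577  1.23  -0.05 ] turn [0.193 0.003 0.006] deg 34.78993955299388
```

Request:
arm_command:
  linear:
    - [0.5,0.5,-0.3]
    - [0.8,0.8,-0.3]
    - [0.8,0.8,-0.3]
    - [0.8,0.8,-0.3]
  turn:
    - [0.05,0,0]
    - [0.1,0,0]
    - [0.15,0,0]
    - [0.193,0.003,0.006]
  hand: [0,0,0,0]

```text
t: 6.32
ee_pos: [489.4, -148.1, 278.3]
eef_rot: [[0.34, -0.769, 0.541], [-0.94, -0.277, 0.198], [-0.002, -0.576, -0.817]]
contact_force: [-0.0, 0.8, -2.6]
gripper_width: 38.0
```

```bash
python3 -c "
from h import *
rel(BALL+(125+20)*P,Rf)"
```

```text
t 6.33 pos [ 489.389 -148.061  278.301] F [-0.038  0.835 -2.605] w 37.97780997826505 q [-43.044   2.521 111.249  38.646  55.405   7.613]
lin [ 0.799  0.479 -0.042] turn [-0.001  0.    -0.001] deg 0.25494071235761717
```

Request:
arm_command:
  linear:
    - [0.4,0.24,-0.04]
    - [0.8,0.48,-0.04]
    - [0.8,0.48,-0.04]
    - [0.8,0.48,-0.04]
  turn:
    - [0,0,0]
    - [0,0,0]
    - [0,0,0]
    - [0,0,0]
  hand: [0,0,0,0]

```text
t: 6.82
ee_pos: [480.1, -217.9, 257.5]
eef_rot: [[0.341, -0.77, 0.54], [-0.94, -0.276, 0.201], [-0.006, -0.576, -0.817]]
contact_force: [0.4, -0.1, -1.5]
gripper_width: 38.0
```

```bash
python3 - <<'E'
from h import *
t=manip.capture("top")[...,::-1];s=manip.capture("side")[...,::-1]
rel(BALL+(125+20)*P,Rf)
def c(im,x,y,w,h,k=4): return cv2.resize(im[y:y+h,x:x+w],None,fx=k,fy=k,interpolation=cv2.INTER_CUBIC)
cv2.imwrite("pics/p1.png",np.hstack([c(t,270,168,100,140),c(s,220,140,100,140)]))
E
```

```text
t 6.92 pos [ 480.09  -217.669  258.226] F [ 1.113  0.241 -2.552] w 38.202762323405764 q [-51.155   7.204 109.263  40.047  58.133  -1.248]
lin [ 0.02   0.005 -0.012] turn [-0.001  0.001 -0.001] deg 0.30208548703882615
```

View pics/p1.png

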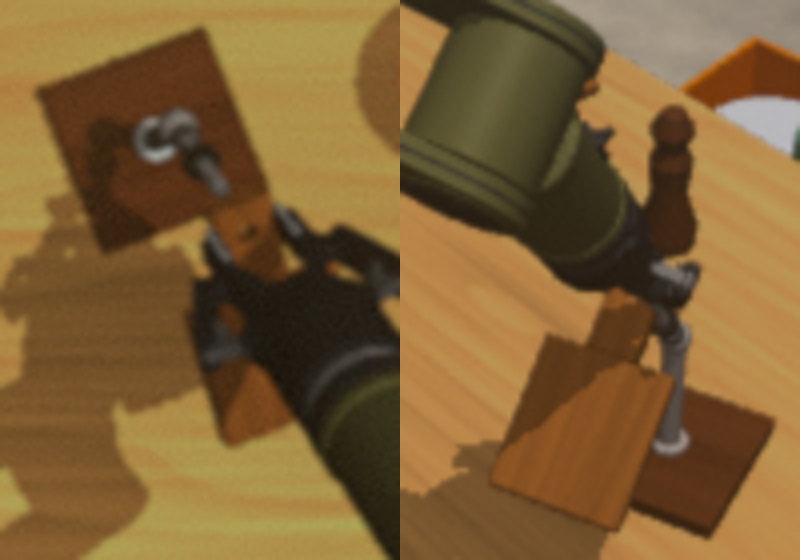

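```bash
python3 - <<'E'
from h import *
t=manip.capture("top")[...,::-1]
s=manip.sense();A=s["eef_rot"];p=s["ee_pos"]
for z in(4.6,12.1,19.6):print("hole z",z,proj("top",p+A@[0,1.8,z]))
for y in (-25,0):print("y",y,proj("top",p+A@[0,y+1.8,4.6]))
for k in(0,45,84,90):print("peg",k,proj("top",BALL+k*P))
k=11
c=cv2.resize(t[190:240,300:360],None,fx=k,fy=k,interpolation=cv2.INTER_CUBIC)
c=cv2.convertScaleAbs(c,alpha=1.5,beta=15)
cv2.imwrite("pics/p2.png",c)
E
```

```text
hole z 4.6 [331.839 226.82 ]
hole z 12.1 [330.738 225.239]
hole z 19.6 [329.65  223.678]
y -25 [329.886 219.09 ]
y 0 [331.839 226.82 ]
peg 0 [313.938 199.863]
peg 45 [319.403 207.718]
peg 84 [324.464 214.991]
peg 90 [325.272 216.151]
```

View pics/p2.png

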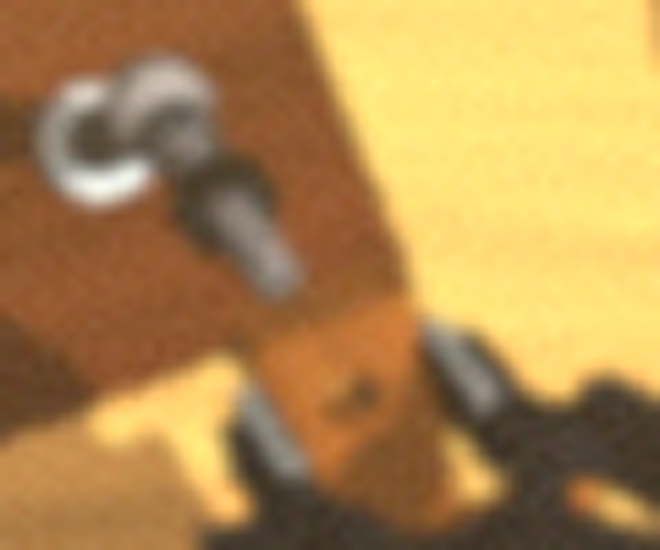

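```bash
sed -i 's/yaw=np.radians(20)/yaw=np.radians(19.4)/; s/558.,-191,140/558.5,-193,140/' h.py; cat >> h.py <<'E'
def at(s): # TCP with board underside at s along peg
    return BALL+(s+19.6)*P-Rf@[0,1.8,0]
def rep():
    s=manip.sense();A=s["eef_rot"];d=A.T@(s["ee_pos"]-at(0))
    print("s",-d[2],"off x,y",d[:2],"Ftool",A.T@s["contact_force"],"Mtool",A.T@s["wrist_torque"])
E
python3 -c "
from h import *
rel(at(97),Rf);rep()"
```

```text
t 6.97 pos [ 480.108 -217.818  258.463] F [ 0.427  0.588 -2.243] w 37.9189597872236 q [-51.161   7.183 109.252  40.041  58.131  -1.258]
lin [ 0.036 -0.013  0.344] turn [-0.001  0.003  0.002] deg 0.667047028925738
s 124.55267020591819 off x,y [-3.75   0.742] Ftool [-0.399  0.801  2.182] Mtool [-0.332  0.     0.049]
```

Request:
arm_command:
  linear:
    - [0.036,-0.013,0.17]
    - [0.036,-0.013,0.34]
    - [0.036,-0.013,0.34]
    - [0.036,-0.013,0.34]
  turn:
    - [0,0.003,0.002]
    - [0,0.003,0.002]
    - [0,0.003,0.002]
    - [0,0.003,0.002]
  hand: [0,0,0,0]

```text
t: 7.48
ee_pos: [496.7, -214.5, 236.9]
eef_rot: [[0.333, -0.771, 0.544], [-0.943, -0.272, 0.191], [0.0, -0.576, -0.817]]
contact_force: [0.1, 0.2, -2.7]
gripper_width: 38.3
```

```bash
python3 - <<'E'
from h import *
t=manip.capture("top")[...,::-1];s=manip.capture("side")[...,::-1]
rel(at(85),Rf);rep()
def c(im,x,y,w,h,k=8): return cv2.convertScaleAbs(cv2.resize(im[y:y+h,x:x+w],None,fx=k,fy=k,interpolation=cv2.INTER_CUBIC),alpha=1.5,beta=15)
cv2.imwrite("pics/p3.png",np.hstack([c(t,300,190,48,50),c(s,260,190,48,50)]))
E
```

```text
t 7.58 pos [ 496.666 -214.908  237.175] F [ 0.223 -0.022 -1.828] w 37.71469449664833 q [-48.958   9.27  110.421  41.557  53.833  -1.73 ]
lin [-0.002  0.003  0.158] turn [-0.001 -0.     0.   ] deg 0.21547262404019832
s 97.62624289588845 off x,y [ 0.214 -0.55 ] Ftool [0.092 0.889 1.611] Mtool [-0.367  0.033  0.015]
```

View pics/p3.png

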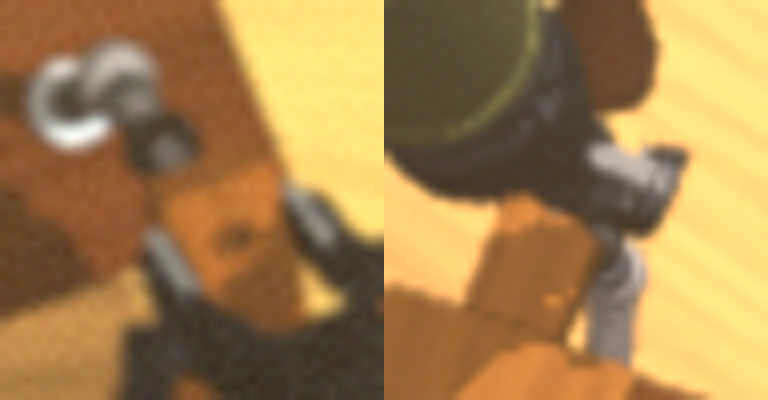

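Request:
arm_command:
  linear:
    - [0,0.003,0.04]
    - [0,0.003,0.08]
    - [0,0.003,0.12]
    - [0,0.003,0.16]
    - [0,0.003,0.16]
  turn:
    - [0,0,0]
    - [0,0,0]
    - [0,0,0]
    - [0,0,0]
    - [0,0,0]
  hand: [0,0,0,0,0]

```text
t: 8.2
ee_pos: [503.4, -212.3, 226.2]
eef_rot: [[0.332, -0.771, 0.544], [-0.943, -0.272, 0.191], [0.0, -0.576, -0.817]]
contact_force: [-0.3, 0.4, -2.5]
gripper_width: 38.1
```

```bash
python3 -c "
from h import *
rep()"
```

```text
s 84.47573462034501 off x,y [-0.074 -0.074] Ftool [-0.505  1.54   2.012] Mtool [-0.314 -0.08  -0.07 ]
```

Request:
arm_command:
  linear:
    - [0,0,0.03]
    - [0,0,0.06]
    - [0,0,0.1]
    - [0,0,0.1]
  turn:
    - [0,0,0]
    - [0,0,0]
    - [0,0,0]
    - [0,0,0]
  hand: [0,0,0,0]

```text
t: 8.7
ee_pos: [507.8, -210.6, 219.3]
eef_rot: [[0.333, -0.771, 0.543], [-0.943, -0.272, 0.192], [0.0, -0.576, -0.817]]
contact_force: [-0.4, 1.1, -2.2]
gripper_width: 38.0
```

```bash
python3 -c "
from h import *
rep()"
```

```text
s 76.18820978961244 off x,y [-0.264  0.048] Ftool [-1.203  1.301  1.796] Mtool [-0.355 -0.093  0.004]
```

Request:
arm_command:
  linear:
    - [0,0,0.03]
    - [0,0,0.06]
    - [0,0,0.1]
    - [0,0,0.1]
  turn:
    - [0,0,0]
    - [0,0,0]
    - [0,0,0]
    - [0,0,0]
  hand: [0,0,0,0]

```text
t: 9.2
ee_pos: [512.2, -209.0, 212.5]
eef_rot: [[0.333, -0.771, 0.543], [-0.943, -0.272, 0.192], [-0.0, -0.576, -0.817]]
contact_force: [-0.4, 0.3, -2.6]
gripper_width: 38.3
```

```bash
python3 -c "
from h import *
rel(at(62),Rf);rep()"
```

```text
t 9.2 pos [ 512.206 -208.969  212.526] F [-0.437  0.292 -2.576] w 38.28475378514258 q [-46.824  11.817 111.577  43.532  49.957  -3.144]
lin [ 0.004 -0.004  0.074] turn [-0.001  0.     0.   ] deg 0.16878791737640392
s 67.89823349995392 off x,y [-0.353  0.118] Ftool [-0.42   1.741  1.924] Mtool [-0.344 -0.138 -0.036]
```

Request:
arm_command:
  linear:
    - [0.004,-0.002,0.025]
    - [0.004,-0.002,0.05]
    - [0.004,-0.002,0.075]
    - [0.004,-0.002,0.075]
  turn:
    - [0,0,0]
    - [0,0,0]
    - [0,0,0]
    - [0,0,0]
  hand: [0,0,0,0]

```text
t: 9.7
ee_pos: [515.7, -207.8, 207.5]
eef_rot: [[0.333, -0.771, 0.543], [-0.943, -0.272, 0.192], [-0.001, -0.576, -0.818]]
contact_force: [0.4, 2.9, -3.4]
gripper_width: 38.3
```

```bash
python3 -c "
from h import *
rep()"
```

```text
s 61.656075345449665 off x,y [-0.344  0.048] Ftool [-2.599  0.89   3.53 ] Mtool [-0.322 -0.303  0.   ]
```

Request:
arm_command:
  linear:
    - [0,0,0.02]
    - [0,0,0.04]
    - [0,0,0.04]
  turn:
    - [0,0,0]
    - [0,0,0]
    - [0,0,0]
  hand: [0,0,0]

```text
t: 10.07
ee_pos: [517.4, -207.1, 204.7]
eef_rot: [[0.333, -0.771, 0.543], [-0.943, -0.271, 0.193], [-0.001, -0.576, -0.818]]
contact_force: [-0.5, 2.4, -2.1]
gripper_width: 37.9
```

```bash
python3 -c "
from h import *
rep()"
```

```text
s 58.29730388757739 off x,y [-0.391  0.098] Ftool [-2.409  0.944  1.925] Mtool [-0.304 -0.245  0.001]
```

Request:
arm_command:
  linear:
    - [-0.008,0,0.015]
    - [-0.008,0,0.03]
    - [-0.008,0,0.03]
  turn:
    - [0,0,0]
    - [0,0,0]
    - [0,0,0]
  hand: [0,0,0]

```text
t: 10.45
ee_pos: [518.8, -206.5, 202.8]
eef_rot: [[0.332, -0.771, 0.543], [-0.943, -0.272, 0.192], [-0.0, -0.576, -0.818]]
contact_force: [0.3, 0.4, -3.3]
gripper_width: 38.0
```

```bash
python3 -c "
from h import *
rep()"
```

```text
s 55.912710652899825 off x,y [-0.477 -0.049] Ftool [-0.256  1.554  2.991] Mtool [-0.338  0.003  0.046]
```

Request:
arm_command:
  linear:
    - [0,0,0.015]
    - [0,0,0.03]
    - [0,0,0.03]
  turn:
    - [0,0,0]
    - [0,0,0]
    - [0,0,0]
  hand: [0,0,0]

```text
t: 10.82
ee_pos: [520.2, -206.1, 200.8]
eef_rot: [[0.332, -0.771, 0.543], [-0.943, -0.272, 0.192], [-0.0, -0.576, -0.818]]
contact_force: [-0.7, 0.5, -2.3]
gripper_width: 38.1
```

```bash
python3 -c "
from h import *
rep()"
```

```text
s 53.45245576543618 off x,y [-0.404 -0.046] Ftool [-0.699  1.711  1.646] Mtool [-0.378 -0.077 -0.056]
```

Request:
arm_command:
  linear:
    - [0,0,0.015]
    - [0,0,0.015]
  turn:
    - [0,0,0]
    - [0,0,0]
  hand: [0,0]

```text
t: 11.08
ee_pos: [520.7, -205.9, 200.1]
eef_rot: [[0.333, -0.771, 0.543], [-0.943, -0.272, 0.191], [0.0, -0.576, -0.817]]
contact_force: [-5.1, -1.2, 3.3]
gripper_width: 38.2
```

```bash
python3 -c "
from h import *
rep()"
```

```text
s 52.57482281792403 off x,y [-0.405 -0.127] Ftool [-0.623  2.391 -5.691] Mtool [-0.507 -0.328  0.016]
```

Request:
arm_command:
  linear:
    - [0,0,0.015]
    - [0,0,0.015]
  turn:
    - [0,0,0]
    - [0,0,0]
  hand: [0,0]

```text
t: 11.32
ee_pos: [521.0, -205.8, 199.7]
eef_rot: [[0.333, -0.771, 0.543], [-0.943, -0.273, 0.191], [0.001, -0.576, -0.817]]
contact_force: [-8.9, -1.4, 5.8]
gripper_width: 38.1
```

```bash
python3 -c "
from h import *
rep()"
```

```text
s 52.07957566641224 off x,y [-0.424 -0.155] Ftool [-1.601  3.911 -9.793] Mtool [-0.677 -0.435  0.047]
```

Request:
arm_command:
  linear:
    - [0,0,0.008]
    - [0,0,0.008]
    - [0,0,0.008]
  turn:
    - [0,0,0]
    - [0,0,0]
    - [0,0,0]
  hand: [0,0,0]

```text
t: 11.7
ee_pos: [520.9, -205.8, 199.8]
eef_rot: [[0.333, -0.77, 0.544], [-0.943, -0.273, 0.191], [0.002, -0.576, -0.817]]
contact_force: [-7.5, 0.0, 6.3]
gripper_width: 38.4
```

```bash
python3 -c "
from h import *
rep()"
```

```text
s 52.161333059987825 off x,y [-0.395 -0.148] Ftool [-2.512  2.188 -9.231] Mtool [-0.634 -0.382  0.016]
```

Request:
arm_command:
  linear:
    - [-0.005,0,0.009]
    - [-0.005,0,0.009]
    - [-0.005,0,0.009]
    - [-0.005,0,0.009]
    - [-0.005,0,0.009]
    - [-0.005,0,0.009]
  turn:
    - [0,0,0]
    - [0,0,0]
    - [0,0,0]
    - [0,0,0]
    - [0,0,0]
    - [0,0,0]
  hand: [0,0,0,0,0,0]

```text
t: 12.45
ee_pos: [520.9, -205.7, 199.8]
eef_rot: [[0.333, -0.77, 0.544], [-0.943, -0.274, 0.189], [0.003, -0.576, -0.817]]
contact_force: [-7.5, -1.4, 6.3]
gripper_width: 38.2
```

```bash
python3 - <<'E'
from h import *
rep()
t=manip.capture("top")[...,::-1];s=manip.capture("side")[...,::-1]
def c(im,x,y,w,h,k=6): return cv2.convertScaleAbs(cv2.resize(im[y:y+h,x:x+w],None,fx=k,fy=k,interpolation=cv2.INTER_CUBIC),alpha=1.5,beta=15)
cv2.imwrite("pics/p4.png",np.hstack([c(t,290,180,64,90),c(s,250,170,64,90)]))
E
```

```text
s 52.1862020342979 off x,y [-0.364 -0.17 ] Ftool [-1.119  2.558 -9.486] Mtool [-0.663 -0.295  0.029]
```

View pics/p4.png

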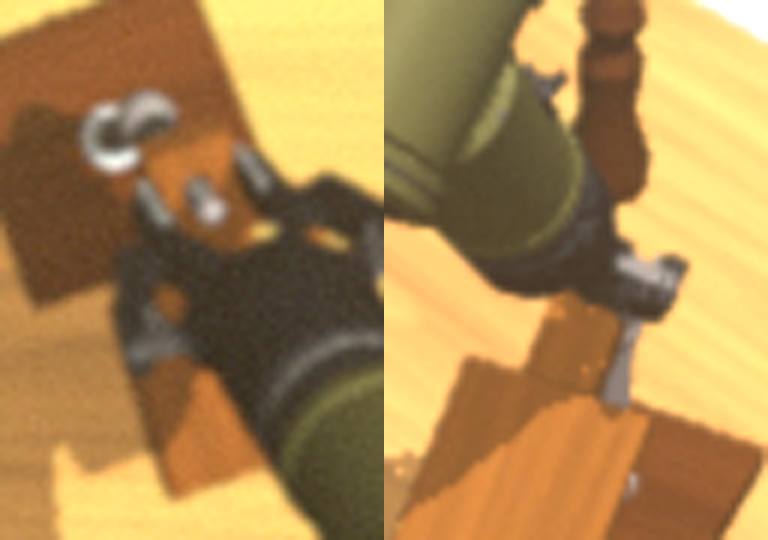

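Request:
arm_command:
  linear:
    - [0,0,0]
    - [0,0,0]
    - [0,0,0]
    - [0,0,0]
    - [0,0,0]
    - [0,0,0]
  turn:
    - [0,0,0]
    - [0,0,0]
    - [0,0,0]
    - [0,0,0]
    - [0,0,0]
    - [0,0,0]
  hand: [0.6,0.8,1,1,1,1]

```text
t: 13.3
ee_pos: [520.9, -205.7, 199.8]
eef_rot: [[0.333, -0.77, 0.544], [-0.943, -0.274, 0.189], [0.003, -0.576, -0.817]]
contact_force: [0.4, 0.0, -1.0]
gripper_width: 85.1
```

```bash
python3 -c "
from h import *
show();rep()"
```

```text
t 13.3 pos [ 520.919 -205.696  199.77 ] F [ 0.36   0.026 -0.99 ] w 85.13463341311136 q [-45.615  13.15  112.176  44.783  47.729  -4.122]
s 52.11204084579002 off x,y [-0.405 -0.147] Ftool [0.092 0.286 1.01 ] Mtool [-0.333  0.045  0.042]
```

Free of contact. Retreat along the peg axis.

Request:
arm_command:
  linear:
    - [0,0,-0.1]
    - [0,0,-0.3]
    - [0,0,-0.6]
    - [0,0,-1]
    - [0,0,-1]
  turn:
    - [0,0,0]
    - [0,0,0]
    - [0,0,0]
    - [0,0,0]
    - [0,0,0]
  hand: [1,1,1,1,1]

```text
t: 13.92
ee_pos: [477.3, -222.6, 268.1]
eef_rot: [[0.331, -0.769, 0.547], [-0.943, -0.275, 0.185], [0.009, -0.577, -0.816]]
contact_force: [0.7, -0.2, -0.7]
gripper_width: 85.3
```

Request:
arm_command:
  linear:
    - [0,0,-0.6]
    - [0,0,-1]
    - [0,0,-1]
    - [0,0,-1]
    - [0,0,-1]
    - [0,0,-1]
  turn:
    - [0,0,0]
    - [0,0,0]
    - [0,0,0]
    - [0,0,0]
    - [0,0,0]
    - [0,0,0]
  hand: [1,1,1,1,1,1]

```text
t: 14.68
ee_pos: [433.6, -236.7, 332.3]
eef_rot: [[0.332, -0.769, 0.546], [-0.943, -0.275, 0.187], [0.006, -0.577, -0.817]]
contact_force: [1.0, -0.6, 1.0]
gripper_width: 85.4
```

```bash
python3 - <<'E'
from h import *
show()
t=manip.capture("top")[...,::-1];s=manip.capture("side")[...,::-1]
def c(im,x,y,w,h,k=4): return cv2.convertScaleAbs(cv2.resize(im[y:y+h,x:x+w],None,fx=k,fy=k,interpolation=cv2.INTER_CUBIC),alpha=1.4,beta=15)
cv2.imwrite("pics/p5.png",np.hstack([c(t,270,170,90,120),c(s,230,170,90,120)]))
E
```

```text
t 14.68 pos [ 433.602 -236.693  332.32 ] F [ 0.978 -0.557  0.963] w 85.37490724045901 q [-58.096   0.905 104.289  36.705  70.148   0.981]
```

View pics/p5.png

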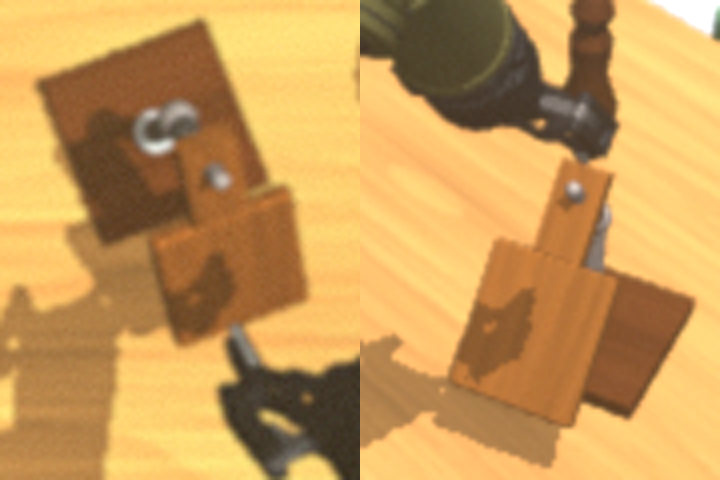

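```bash
python3 - <<'E'
from h import *
a=[manip.capture("side")[170:290,230:320].astype(float) for _ in range(10)]
b=[x for x in a]
print("noise",np.abs(a[1]-a[0]).mean(),"drift",np.abs(a[9]-a[0]).mean(),np.abs(np.mean(a[7:],0)-np.mean(a[:3],0)).max())
o=cv2.imread("pics/side0.png")[...,::-1].astype(float);n=manip.capture("side").astype(float)
for k,(x,y,w,h) in dict(mug=(172,140,32,34),bowl=(330,258,52,46),mill=(280,165,18,15)).items():print(k,np.abs(o-n)[y:y+h,x:x+w].mean())
print(manip.close_job())
E
```

```text
noise 0.7718827160493827 drift 0.8720987654320987 32.66666666666666
mug 30.74785539215686
bowl 17.005574136008917
mill 15.046913580246914
the job is handed in; nothing more can be done
None
```

The board hangs on the peg against the stop disc, wide end down, and the job is handed in at about 15 s. Two of my closing checks were inconclusive.

**What I did**
- I took the board nearest the base, gripped across the hole, tilted it to the peg and slid it down with low side forces (about 2.6 N at most).
- The disc stopped it with the board's underside about 52 mm from the root.
- I held it there for about 1 s. The wrist read 9 to 10 N along the peg, so roughly 11 to 12 N on the disc with the board's weight.
- Then I opened the gripper and backed out along the peg, feeling no contact.

**What the last checks showed**
- **Hanging:** both camera views show the peg through the hole, the wide end downward and the gripper clear.
- **At rest:** over 0.5 s the average picture change (0.87) stayed close to the camera noise (0.77). One spot in the side crop changed by 33 levels. The arm was also in that crop, but I did not trace the cause.
- **Mug, bowl and mill:** my before/after picture check failed to confirm they stayed put, with differences of 31, 17 and 15 levels. The arm and its shadow were in a different place by then, which may explain it, but I did not check further. The path never went near them, and I felt no unexpected contact.

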